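# Free the tipped vase from the crate corner and stand it on the banding wheel

### The job

A tall unglazed vase has tipped over in a corner cell of the crate, jammed between the sloping partition and the retaining bar. Ease it out along its own length without forcing it, then stand it gently upright, mouth up, in the middle of the banding wheel and let go of it. Leave everything else where it is.

Things in the scene. Friction and masses are not known exactly. Their poses are not given: they have to be found in the camera images.
- vase_center (a point): Centre, half-way up the axis, of the pale unglazed clay vase: round, 168 mm long, 0.19 to 0.37 kg. z axis: from foot to mouth; foot's underside 84 mm below this point. Body diameter 60 mm up to 98 mm from the foot, shoulder to 122 mm, then the neck. At the start it leans 30 degrees from vertical towards the crate's near (-x) side, in the left or right corner cell. Brittle: over 40 N against crate or wheel chips it.
- vase_neck (a point): Middle of the vase's slim neck, on its axis, 57 mm towards the mouth from the vase's centre; the place to grip. Diameter 32 mm, plain for 19 mm either way along the axis, then a rim of diameter 36 mm; the mouth is 27 mm above this point. At the start it is clear above the crate. z axis: from foot to mouth.
- vase_foot (a point): Centre of the flat underside of the vase's foot (diameter 60 mm). z axis: from foot to mouth. While it is less than 60 mm above the table the foot is still below the retaining bar, and the vase must keep its lean there: wrenched towards upright it would chip.
- crate: Fixed light grey open crate, outside 216 (x) x 218 (y) x 75 mm high, walls and floor 5 mm. Origin: centre of its underside; x to its far wall, y left, z up. A partition along y, rising to 70 mm and sloping towards the near side, 30 degrees from vertical, starts 53 mm from the far wall; it closes off three cells, 66 mm in y, centres at y = -71, 0, 71 mm, with 55 mm high walls between.
- crate_bar (a point): Middle of the crate's retaining bar: a level steel rod along y, diameter 8 mm, 208 mm long, over the cells, 88 mm above the table. The vase is caught between it and the sloping partition it rests on, the bar 58 mm up from its foot with 2 mm of play: pulled straight up or turned upright it jams there; drawn along its own axis it slides out, and is clear of the bar after 65 mm.
- wheel_top (a point): Centre of the top face of the banding wheel, a steel disc of diameter 180 mm, with its face 60 mm above the table, on an iron foot that stands fixed on the table; z up. The disc turns freely about the vertical. It stands on the other side of the table from the crate.
- cup_a: Bystander: small unglazed cup, diameter 42 mm, 42 mm high, in the other corner cell of the crate. Origin at the centre of its underside.
- cup_b: Bystander: small unglazed cup, diameter 41 mm, 32 mm high, in the crate's middle cell. Origin at the centre of its underside.
- prop: Bystander: white kiln prop, a square bar 30 x 110 x 30 mm lying along y in the crate's near compartment. Origin at the centre of its underside.
- pigment: Bystander: capped glass pigment jar, diameter 44 mm, 55 mm high, on the table between crate and wheel. Origin at the centre of its underside.
- bowl: Bystander: white bowl, diameter 84 mm, 45 mm high, at the far side. Origin at the centre of its underside.
- plate: Bystander: white saucer, diameter 100 mm, 18 mm high, at the far side. Origin at the centre of its underside.
- brush_pot: Bystander: round white pot, diameter 94 mm, 92 mm high, with brushes standing to 205 mm, at the right side. Origin at the centre of its underside.
- brush: Bystander: brush 190 mm long lying on the table at the left side. Origin under its middle.
Things that resemble listed ones, but are neither listed nor needed, are in the scene too. Of the things that look like the part that bears wheel_top, take the one that is farthest to the robot's left at the start.

How it is judged (in metres and radians):
On the way:
1. the vase is drawn out of its cell, clear of the crate: its middle is more than 180 mm above the table and it touches neither crate nor wheel (height (world z) of vase_center above 0.18 m and contact force between vase and crate below 0.1 N and contact force between vase and wheel below 0.1 N), for 0.1 s.
At the end, for the whole second after the job is handed in: The vase stands on its foot on the banding wheel, mouth up, within 0.06 rad of vertical, its axis within 25 mm of the wheel's centre, at rest and released; all bystanders are within 30 mm of where they were (angle between vase_center's own z axis and vertical below 0.06 rad and horizontal distance between vase_center and wheel_top below 0.025 m and z of vase_center in the frame of wheel_top between 0.079 and 0.089 m and contact force between vase and wheel above 0.5 N and linear speed of vase below 0.02 m/s and angular speed of vase below 0.2 rad/s); the robot touches nothing.
It fails at once if the vase is wrenched towards upright (leaning less than 0.40 rad (from 0.52 at the start)) while its foot is still below the bar (under 60 mm above the table) (height (world z) of vase_foot below 0.06 m and angle between vase_center's own z axis and vertical below 0.4 rad and horizontal distance between vase_center and crate below 0.15 m).
It fails at once if the vase is forced against the crate (more than 40 N) (contact force between vase and crate above 40 N).
It fails at once if the vase is dropped or banged onto the wheel: faster than 0.35 m/s within 10 mm of its face (horizontal distance between vase_center and wheel_top below 0.1 m and z of vase_center in the frame of wheel_top below 0.094 m and linear speed of vase above 0.35 m/s).
It fails at once if the vase is pressed hard on the wheel (more than 40 N) (contact force between vase and wheel above 40 N).
It fails at once if a bystander is moved more than 30 mm (distance of any of cup_a, cup_b, prop, pigment, bowl, plate, brush_pot, brush from where it was at the start of the episode above 0.03 m).
It also fails if it takes over 51 s, if anything falls off the work surface, if the arm or the gripper's body presses on something with over 40 N, if the wrist force passes 120 N, or if a joint passes its speed limit or range.

### The arm

A 6-joint arm with a two-finger parallel gripper is mounted at the origin on the work surface. World frame = base frame: x ahead of the robot, y to its left, z up, the work surface at z = 0. Lengths are in mm, angles in degrees, forces in N, time in s.
With the tool pointing down it reaches from about 350 to 850 mm from the base axis. Payload 8.1 kg.
Tool frame: the origin (TCP) lies on the centre line of the jaws, within the pads' length; the fingertips stand 11 mm ahead of it and the grasp point (between the pads) lies 8 mm behind it; z points along the fingers, y is the direction in which the jaws open and shut (so a half turn about z gives the same grasp; the last joint's range is limited). The gripper opens to 85 mm and grips with 20 to 120 N. Pads are 22 mm wide; open, the fingers measure 114 mm over their backs; the gripper's body (76 mm by 85 mm) begins 54 mm behind the grasp point. The pads swing forward as they close: fully open they stand 13 mm farther back than shut.
Start: joints at [-77.143, 7.471, 85.268, -0, 87.261, -4.893], TCP at [182.941, -571.435, 242.292] pointing down, gripper open.
Joint ranges: [-169.43, 169.43], [-51.17, 129.36], [1.28, 143.12], [-76.62, 256.62], [0, 156.53], [-152.29, 152.29]. Speed limits (degrees/s): [136.94, 136.94, 159.86, 180, 180, 180].

### API

Orientations are given as [roll, pitch, yaw] about the fixed x, y, z axes, in that order (R = Rz(yaw) Ry(pitch) Rx(roll)).
In Python, from bench import telemetry, viewer, r gives the robot as it stands.
- The arm moves only by the shell command python3 -m inch 'ROWS' [FORCE]. ROWS is JSON, a list of rows, each a list of 3 entries, a list of its own where there are three numbers: the shift along the tool's x, y, z in cm, then the turn, a rotation vector about the tool's x, y, z in rad, then the opening, from 0 (shut) to 1 (fully open). A call has 1 to 20 rows; each row is the pose to reach, as a shift and turn from the pose commanded when the call began, along the tool's axes at that moment; what a row does not reach only later rows make up. A row lasts 1/10 s, in which the tool goes at most 50 mm and 8.59 degrees, less where a joint would pass 70% of its speed; a pose out of reach is approached as far as the arm can. A call with a gripper value outside its range is refused whole. The fingers move at their own pace and stop on an object; FORCE is the grip in N (left out, the last holds). Time passes only in rows, so rows that repeat a pose let the fingers close. It gives the time, the measured TCP pose, the force and the opening at its end, in the units of the state.
- telemetry.sense(): the state, without advancing time (a new reading comes with each control period).
- viewer.snapshot(name): name is "scene" or "top" or "wrist"; returns the picture (384x512x3 uint8, red, green, blue); there is no depth.
- viewer.camera_model(name): a dict with "fx", "fy", "cx", "cy" (pixels), "dist" ([k1, k2, p1, p2, k3] as OpenCV has them; the pictures are not rectified), "cam_to_world" (4x4, takes a point from camera to world coordinates); the wrist camera has in their place "mount" (4x4, takes a point from camera to tool coordinates, whose origin is the TCP and whose axes are the flange's). Camera axes: x right, y down, z forward; pixel columns grow to the right and rows downward; lengths in mm; the calibration is good to about 2 mm. A picture is of the moment at which its call begins: read the wrist's pose just before it. camera_model takes no time and is no camera call.
- r.hand_in(): hands the job in, once; it reports no verdict.
The state is a dict: "time": time; "joint_pos": joint angles; "qd": joint speeds; "joint_efforts": joint torques, N m; "tool_pos": TCP position; "tcp_rot": TCP orientation; "ft_force": force on the tool from outside, world axes, zero at the start; "wrist_torque": the same for the moment, N m; "finger_gap": finger opening in mm.
Only numpy, scipy, OpenCV 4.12 (cv2) and the standard library are available. Lean on these libraries where they do the work, as an engineer would, in place of code of your own. Each camera call takes 0.05 s, during which the arm holds its last target.

## Working session

There is one attempt and no reset: what is moved stays moved. The work goes in short steps, Python scripts to look and compute and a shell command to move; the robot and the scene stay as the last step left them, time stands still between calls to the robot, and variables do not carry over. Pictures are saved under pics/ and viewed, and the job is handed in when it is done.

```bash
mkdir -p pics; ls; python3 - <<'E'
from bench import telemetry, viewer, r
import cv2, numpy as np
s=telemetry.sense(); print({k:np.round(v,3).tolist() for k,v in s.items()})
for n in ["scene","top","wrist"]:
    m=viewer.camera_model(n); print(n,{k:np.round(v,4).tolist() for k,v in m.items()})
for n in ["scene","top"]:
    cv2.imwrite(f"pics/{n}0.png",viewer.snapshot(n)[:,:,::-1])
E
```

```text
pics
{'time': 0.0, 'joint_pos': [-77.143, 7.515, 85.33, -0.002, 87.259, -4.894], 'qd': [0.017, -0.02, 0.092, -0.12, 0.01, 0.036], 'joint_efforts': [0.002, -56.939, -50.055, -0.0, 0.015, 0.0], 'tool_pos': [182.812, -570.921, 241.231], 'tcp_rot': [-179.895, -0.007, 17.751], 'ft_force': [-0.002, -0.238, -0.507], 'wrist_torque': [0.023, -0.012, 0.026], 'finger_gap': 85.166}
scene {'fx': 431.7155, 'fy': 431.7155, 'cx': 252.0308, 'cy': 191.9147, 'dist': [-0.0151, 0.0, 0.0, 0.0, 0.0], 'cam_to_world': [[-0.0018, 0.8194, -0.5732, 1416.9304], [1.0, 0.0044, 0.0031, 1.7144], [0.0051, -0.5731, -0.8194, 1349.9752], [0.0, 0.0, 0.0, 1.0]]}
top {'fx': 446.7067, 'fy': 446.7067, 'cx': 253.5263, 'cy': 188.7733, 'dist': [-0.0099, 0.0, 0.0, 0.0, 0.0], 'cam_to_world': [[-0.0013, -0.9844, 0.1757, 303.3129], [-1.0, 0.0016, 0.0018, -18.0342], [-0.0021, -0.1757, -0.9844, 1545.5124], [0.0, 0.0, 0.0, 1.0]]}
wrist {'fx': 338.6258, 'fy': 338.6258, 'cx': 255.7704, 'cy': 198.2481, 'dist': [-0.0943, 0.0, 0.0, 0.0, 0.0], 'mount': [[0.0002, -0.958, -0.2869, 73.1859], [1.0, 0.0001, 0.0004, 0.1625], [-0.0003, -0.2869, 0.958, -131.2971], [0.0, 0.0, 0.0, 1.0]]}
```

View pics/scene0.png

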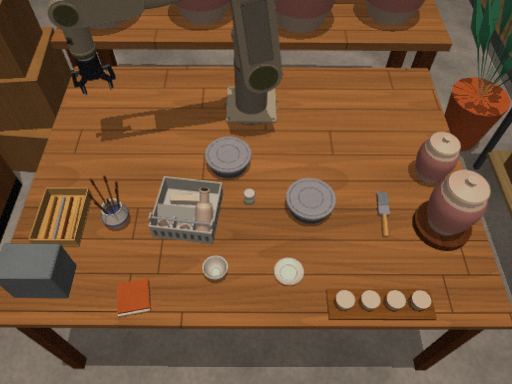

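View pics/top0.png

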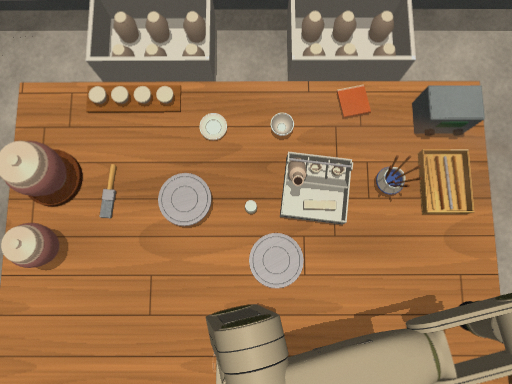

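Wheel lookalikes are the grey ringed discs at top-view (185,200) and (277,260), which are (310,202) and (228,156) in scene. The round board under the jar at top (42,180) is another. The one farthest to the left (+y) that is a grey disc is (185,200). Vase candidates are the pale bottle in the crate at top (298,177), and the brown bottles in the boxes behind, which are off the table. Next is a close crop to check.

```bash
python3 - <<'E'
import cv2, numpy as np
t=cv2.imread("pics/top0.png"); s=cv2.imread("pics/scene0.png")
a=cv2.resize(t[140:300,150:360],None,fx=3.4,fy=3.4,interpolation=cv2.INTER_CUBIC)
b=cv2.resize(s[170:250,145:345],None,fx=4,fy=4,interpolation=cv2.INTER_CUBIC)
c=cv2.resize(t[145:230,275:360],None,fx=7,fy=7,interpolation=cv2.INTER_CUBIC)
cv2.imwrite("pics/c1.png",a);cv2.imwrite("pics/c2.png",b);cv2.imwrite("pics/c3.png",c)
E
```

```text
(no output)
```

View pics/c1.png

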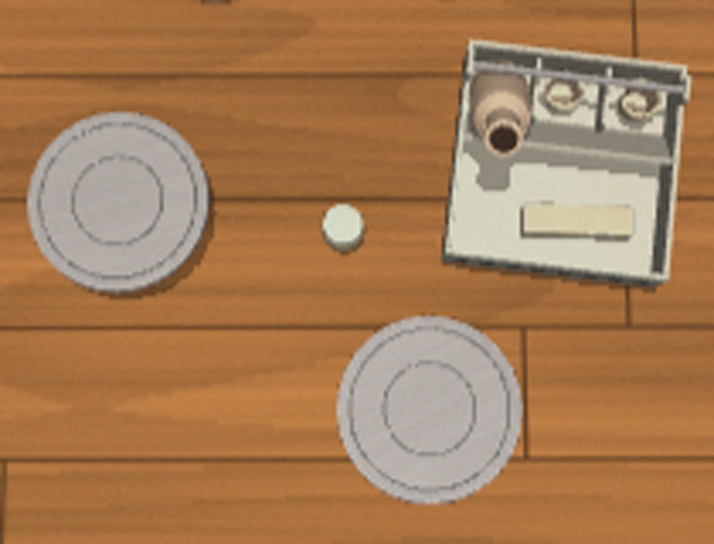

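View pics/c2.png

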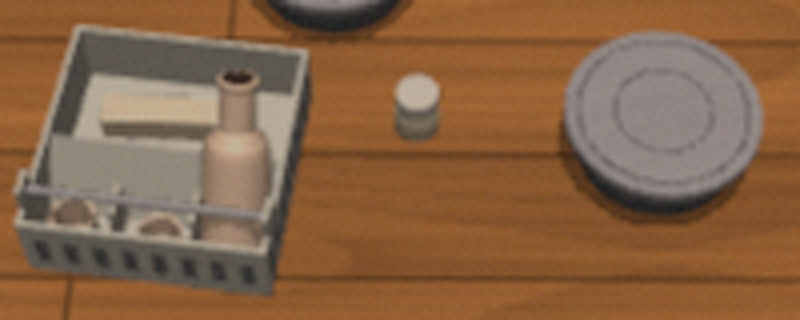

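View pics/c3.png

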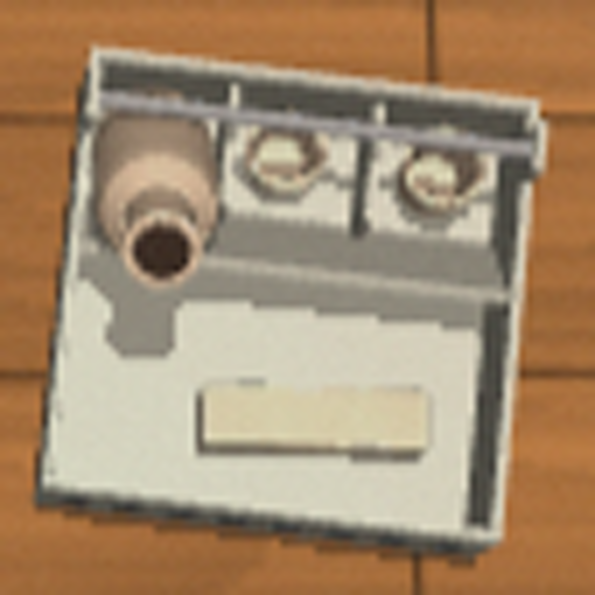

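The crops confirm the choice. The vase is in the left corner cell (image-left), with its mouth at top (298.3,180.7) and scene (204.5,189.5). The wheel is the ringed disc at top (185,200), left of the pigment jar.

```bash
cat > h.py <<'E'
import numpy as np, cv2
from bench import viewer
def ray(n,px,T=None):
    m=viewer.camera_model(n); K=np.array([[m["fx"],0,m["cx"]],[0,m["fy"],m["cy"]],[0,0,1]])
    p=cv2.undistortPoints(np.array(px,float).reshape(-1,1,2),K,np.array(m["dist"])).reshape(-1,2)
    T=np.array(m["cam_to_world"]) if T is None else T
    d=np.c_[p,np.ones(len(p))]@T[:3,:3].T
    return T[:3,3],d/np.linalg.norm(d,axis=1)[:,None]
def onz(n,px,z,T=None):
    o,d=ray(n,px,T); return o+d*((z-o[2])/d[:,2])[:,None]
def tri(rs):
    A=np.zeros((3,3));b=np.zeros(3)
    for o,d in rs:
        P=np.eye(3)-np.outer(d,d);A+=P;b+=P@o
    x=np.linalg.solve(A,b); return x,[np.linalg.norm((np.eye(3)-np.outer(d,d))@(x-o)) for o,d in rs]
E
python3 - <<'E'
from h import *
t=cv2.imread("pics/top0.png"); s=cv2.imread("pics/scene0.png")
# wheel: grey low-saturation mask
for n,im,c in [("top",t,(185,200)),("scene",s,(310,202))]:
    h=cv2.cvtColor(im,cv2.COLOR_BGR2HSV); m=((h[:,:,1]<45)&(h[:,:,2]>120)).astype(np.uint8)
    m=cv2.morphologyEx(m,cv2.MORPH_CLOSE,np.ones((5,5)))
    _,l,st,ce=cv2.connectedComponentsWithStats(m); k=l[c[1],c[0]]
    cs=max(cv2.findContours((l==k).astype(np.uint8),0,cv2.CHAIN_APPROX_NONE)[0],key=len)
    P=onz(n,cs.reshape(-1,2).astype(float),60)
    A=np.c_[2*P[:,:2],np.ones(len(P))]; q=np.linalg.lstsq(A,(P[:,:2]**2).sum(1),rcond=None)[0]
    print(n,st[k],q[:2],np.sqrt(q[2]+q[0]**2+q[1]**2))
c=np.array([[97,48],[540,100],[500,540],[42,490]])/7+[275,145]-0.43
P=onz("top",c,75); print(np.round(P,1), np.linalg.norm(P-np.roll(P,1,0),axis=1), P.mean(0))
for a,b in [(0,1),(3,2)]:
    d=P[a]-P[b]; print("yaw y",np.degrees(np.arctan2(-d[0],d[1])))
for a,b in [(0,3),(1,2)]:
    d=P[a]-P[b]; print("yaw x",np.degrees(np.arctan2(d[1],d[0])))
mt=np.array([163,250])/7+[275,145]-.43; ms=np.array([238,78])/4+[145,170]-.38
print(onz("top",mt,165.5),onz("scene",ms,165.5))
o1,d1=ray("top",mt);o2,d2=ray("scene",ms); print(tri([(o1,d1[0]),(o2,d2[0])]))
# bar ends
b=np.array([[100,98],[540,148]])/7+[275,145]-.43; Q=onz("top",b,88);print(Q); d=Q[0]-Q[1];print(np.linalg.norm(d),np.degrees(np.arctan2(-d[0],d[1])))
print("pig",onz("top",[[250.5,206]],55))
E
```

```text
top [ 158  173   53   53 2165] [535.1495765  217.94849951] 87.42118080664937
scene [ 287  179   48   40 1520] [538.30169641 217.9200625 ] 85.633425101438
[[ 694.3 -133.9   75. ]
 [ 668.1 -347.7   75. ]
 [ 454.8 -320.4   75. ]
 [ 478.9 -104.7   75. ]] [217.42466104 215.42419399 215.000954   217.01972945] [ 574.00868429 -226.68627104   75.        ]
yaw y -7.002403632064117
yaw y -6.3662605842858895
yaw x -7.727537895923317
yaw x -7.314063360477285
[[ 576.50844315 -155.07028544  165.5       ]] [[ 577.84181874 -154.89048387  165.5       ]]
(array([ 576.79620942, -155.15094234,  164.02757831]), [np.float64(0.06527883163068379), np.float64(0.0652788316306391)])
[[ 666.14504823 -133.96931243   88.        ]
 [ 641.24450969 -343.88545841   88.        ]]
211.38785482208547 -6.764891769444113
pig [[510.41579418  -4.99995616  55.        ]]
```

```bash
cat >> h.py <<'E'
from bench import telemetry
from scipy.spatial.transform import Rotation as Ro
def pose():
    s=telemetry.sense(); return np.array(s["tool_pos"]),Ro.from_euler("xyz",s["tcp_rot"],degrees=True)
def plan(p,R):
    p0,R0=pose(); d=R0.inv().apply(p-p0)/10; w=(R0.inv()*R).as_rotvec()
    print("shift cm",np.round(d,3),"rot",np.round(w,4),"deg",np.degrees(np.linalg.norm(w)).round(1))
def Rv(yaw,lean): # tool z = -axis leaning towards -x by lean
    y=np.radians(yaw);l=np.radians(lean)
    a=np.array([-np.sin(l)*np.cos(y),-np.sin(l)*np.sin(y),np.cos(l)])
    z=-a; yy=-np.array([-np.sin(y),np.cos(y),0]); x=np.cross(yy,z)
    return a,Ro.from_matrix(np.c_[x,yy,z])
E
python3 - <<'E'
from h import *
a,R=Rv(-7.2,30); neck=np.array([577,-155.1,165])-27*a; print(a,neck)
plan(neck+104*a,R)
E
```

```text
[-0.49605735  0.06266662  0.8660254 ] [ 590.39354847 -156.79199865  141.6173141 ]
shift cm [ 46.726 -29.216   1.022] rot [-0.1156  0.5154  0.4249] deg 38.8
```

```bash
python3 -m inch '[[[2,-1.3,0],[0,0.02,0.02],1],[[6,-3.8,0],[-0.01,0.06,0.05],1],[[10,-6.3,0],[-0.02,0.11,0.09],1],[[14,-8.8,0],[-0.03,0.15,0.12],1],[[18,-11.3,0],[-0.04,0.2,0.16],1],[[22,-13.8,0.2],[-0.05,0.25,0.2],1],[[26,-16.3,0.4],[-0.06,0.3,0.25],1],[[30,-18.8,0.6],[-0.07,0.34,0.28],1],[[34,-21.3,0.8],[-0.09,0.38,0.32],1],[[38,-23.8,1],[-0.1,0.43,0.35],1],[[42,-26.3,1],[-0.11,0.47,0.39],1],[[45,-28.2,1],[-0.115,0.5,0.41],1],[[46.7,-29.2,1],[-0.1156,0.5154,0.4249],1],[[46.7,-29.2,1],[-0.1156,0.5154,0.4249],1],[[46.7,-29.2,1],[-0.1156,0.5154,0.4249],1],[[46.7,-29.2,1],[-0.1156,0.5154,0.4249],1]]' 50
python3 - <<'E'
from h import *
a,R=Rv(-7.2,30); neck=np.array([577,-155.1,165])-27*a
plan(neck+104*a,R)
p,Q=pose(); np.savez("w1.npz",p=p,q=Q.as_matrix())
cv2.imwrite("pics/w1.png",viewer.snapshot("wrist")[:,:,::-1])
E
```

```text
time: 1.7
tool_pos: [538.3, -151.7, 232.1]
tcp_rot: [179.9, -30.0, -7.2]
ft_force: [-0.9, 0.7, -0.3]
finger_gap: 85.5
shift cm [ 0.009 -0.145  0.058] rot [0.0018 0.0002 0.0006] deg 0.1
```

View pics/w1.png

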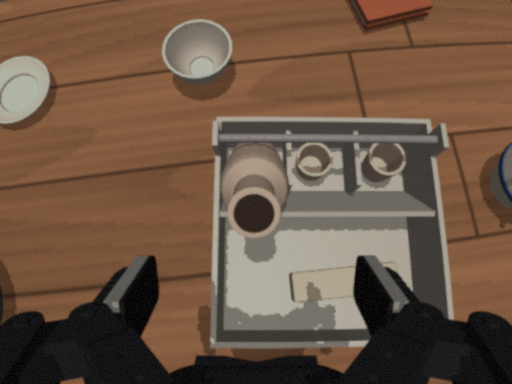

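The wrist view shows the mouth at about (254,212), with the bar running from (218,137) to (440,139) above the body. I'll measure the mouth, bar and crate from here.

```bash
python3 - <<'E'
from h import *
w=cv2.imread("pics/w1.png"); f=np.load("w1.npz")
M=np.array(viewer.camera_model("wrist")["mount"]); B=np.eye(4);B[:3,:3]=f["q"];B[:3,3]=f["p"]; T=B@M; np.save("T1.npy",T)
g=cv2.cvtColor(w,cv2.COLOR_BGR2GRAY)
m=(g<70).astype(np.uint8); m[:180]=0;m[245:]=0;m[:,:220]=0;m[:,290:]=0
cs=max(cv2.findContours(m,0,cv2.CHAIN_APPROX_NONE)[0],key=len); e=cv2.fitEllipse(cs); print(e)
print("mouth165",onz("wrist",[e[0]],165,T), onz("wrist",[e[0]],163,T))
mt=np.array([163,250])/7+[275,145]-.43; ms=np.array([238,78])/4+[145,170]-.38
rs=[(o,d[0]) for o,d in [ray("top",mt),ray("scene",ms),ray("wrist",[e[0]],T)]]
print(tri(rs))
c=cv2.resize(w[110:350,200:460],None,fx=3,fy=3,interpolation=cv2.INTER_CUBIC); cv2.imwrite("pics/w1c.png",c[:600])
E
```

```text
((253.51316833496094, 212.99208068847656), (36.336029052734375, 38.62358093261719), 90.73548889160156)
mouth165 [[ 577.35681461 -155.41995873  165.        ]] [[ 577.73760692 -155.45838486  163.        ]]
(array([ 577.08518069, -155.2180529 ,  164.39559031]), [np.float64(0.35266537802177494), np.float64(0.18330455222037154), np.float64(0.43509429151544327)])
```

View pics/w1c.png

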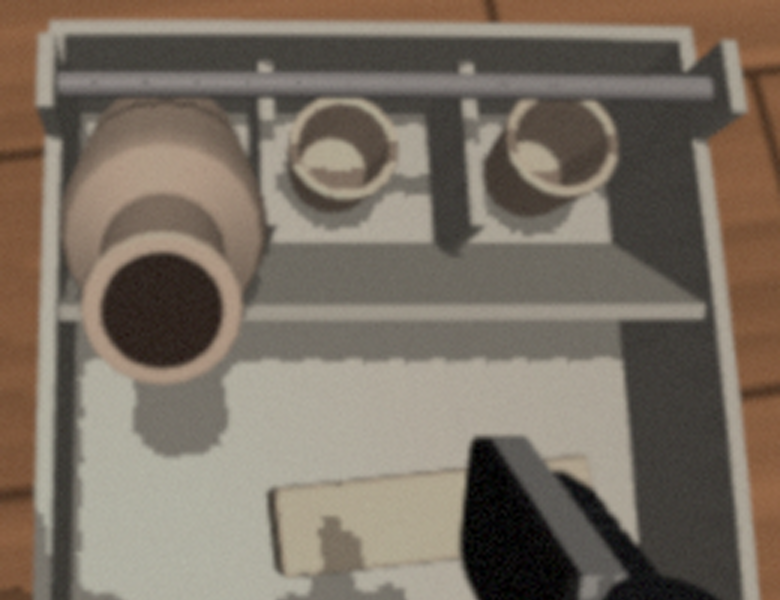

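Mouth centre agrees across three views to under 0.5 mm. The next check is the yaw from the bar, (58,82) to (714,87) in the crop, and from the near rim of the partition.

```bash
python3 - <<'E'
from h import *
T=np.load("T1.npy")
for px,z in [([[58,82],[714,87]],88),([[60,312],[704,311]],70),([[55,25],[690,32]],75)]:
    Q=onz("wrist",np.array(px)/3+[200,110]-.33,z,T); d=Q[0]-Q[1]; print(Q.round(1).tolist(),np.linalg.norm(d[:2]),np.degrees(np.arctan2(-d[0],d[1])))
a,R=Rv(-6.9,30); neck=np.array([577.1,-155.3,164.6])-27*a
plan(neck-6*a,R)
E
```

```text
[[667.9, -133.8, 88.0], [641.8, -342.3, 88.0]] 210.14550024038155 -7.14334829295547
[[598.8, -125.6, 70.0], [572.9, -330.4, 70.0]] 206.37656679716477 -7.2071107064396
[[694.2, -134.0, 75.0], [667.1, -347.6, 75.0]] 215.34700198262016 -7.236126599127826
shift cm [-0.014 -0.185 11.107] rot [ 0.0047 -0.0001 -0.0045] deg 0.4
```

```bash
python3 -m inch '[[[0,-0.17,1],[0.002,0,0],1],[[0,-0.17,4],[0.002,0,0],1],[[0,-0.17,7],[0.002,0,0],0.8],[[0,-0.17,9.5],[0.002,0,0],0.6],[[0,-0.17,10.7],[0.002,0,0],0.55],[[0,-0.17,11.1],[0.002,0,0],0.55],[[0,-0.17,11.1],[0.002,0,0],0.55],[[0,-0.17,11.1],[0.002,0,0],0.55],[[0,-0.17,11.1],[0.002,0,0],0.55]]'
python3 - <<'E'
from h import *
a,R=Rv(-7.2,30); neck=np.array([577.1,-155.3,164.6])-27*a
plan(neck-6*a,R)
cv2.imwrite("pics/w2.png",viewer.snapshot("wrist")[:,:,::-1])
s=cv2.resize(viewer.snapshot("scene")[150:260,120:260],None,fx=5,fy=5,interpolation=cv2.INTER_CUBIC);cv2.imwrite("pics/s2.png",s[:,:,::-1])
E
```

```text
time: 2.65
tool_pos: [594.4, -156.8, 137.5]
tcp_rot: [180.0, -30.1, -7.1]
ft_force: [0.6, 0.3, 0.1]
finger_gap: 47.0
shift cm [-0.143  0.066  0.083] rot [-0.     -0.0022  0.0009] deg 0.1
```

View pics/w2.png

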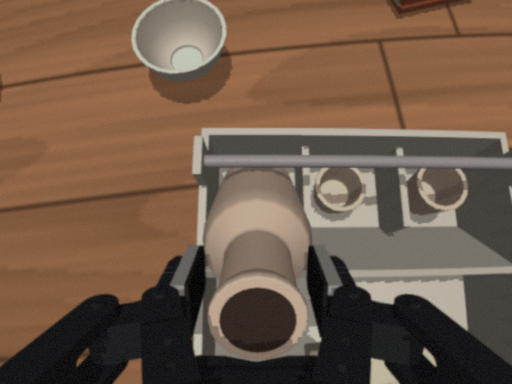

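View pics/s2.png

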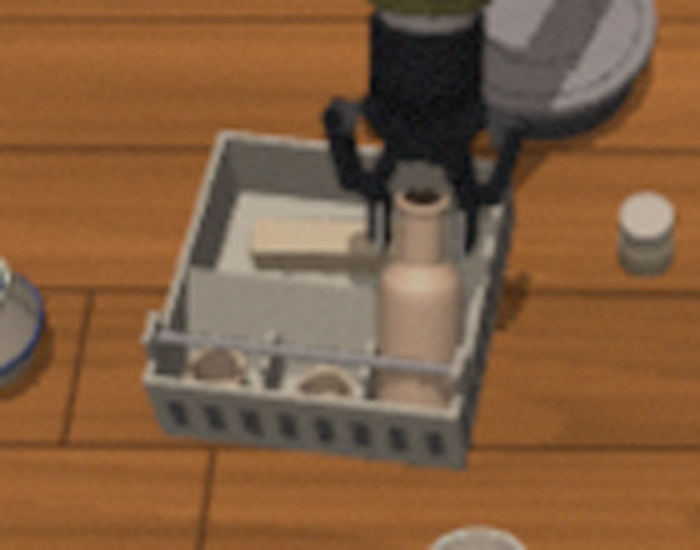

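The neck (257,260) lies midway between the pads (205 and 308), and the tips are short of the shoulder. Closing gently.

```bash
python3 -m inch '[[[0,0,0],[0,0,0],0.42],[[0,0,0],[0,0,0],0.38],[[0,0,0],[0,0,0],0.34],[[0,0,0],[0,0,0],0.3],[[0,0,0],[0,0,0],0.3],[[0,0,0],[0,0,0],0.3]]' 25
python3 - <<'E'
from h import *
s=telemetry.sense();print(s["ft_force"],s["wrist_torque"],s["finger_gap"],s["tool_pos"])
cv2.imwrite("pics/w3.png",viewer.snapshot("wrist")[:,:,::-1])
E
```

```text
time: 3.35
tool_pos: [594.5, -156.7, 137.1]
tcp_rot: [180.0, -30.1, -7.1]
ft_force: [-2.0, -0.8, 6.4]
finger_gap: 32.3
[-1.9992527  -0.82514491  6.39560332] [-0.11423973  0.12732792 -0.15785477] 32.3498387915407 [ 594.49721767 -156.70379286  137.05250599]
```

View pics/w3.png

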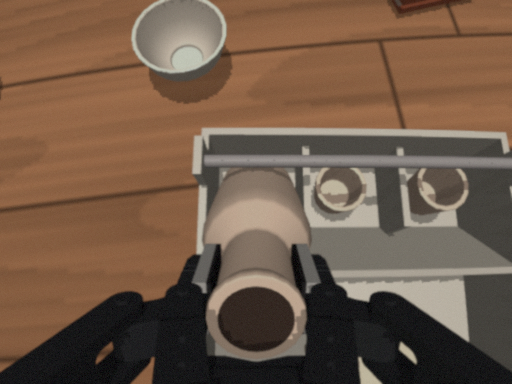

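```bash
python3 -m inch '[[[0,0,0],[0,0,0],0.25],[[0,0,0],[0,0,0],0.25],[[0,0,-0.1],[0,0,0],0.25],[[0,0,-0.3],[0,0,0],0.25],[[0,0,-0.5],[0,0,0],0.25],[[0,0,-0.7],[0,0,0],0.25]]' 60
python3 - <<'E'
from h import *
s=telemetry.sense();p,R=pose();print(R.inv().apply(s["ft_force"]),s["wrist_torque"],s["finger_gap"],p)
E
```

```text
time: 4.0
tool_pos: [590.5, -155.7, 142.0]
tcp_rot: [-180.0, -30.0, -7.2]
ft_force: [6.0, -0.7, -3.7]
finger_gap: 31.2
[ 3.3501929  -0.01990942  6.25200472] [-0.11378632 -0.62829057 -0.04598601] 31.18829600706669 [ 590.51415452 -155.73142543  141.95957635]
```

```bash
python3 -m inch '[[[0,0,-0.3],[0,0,0],0.25],[[0,0,-0.6],[0,0,0],0.25],[[0,0,-0.9],[0,0,0],0.25],[[0,0,-1.2],[0,0,0],0.25],[[0,0,-1.5],[0,0,0],0.25],[[0,0,-1.8],[0,0,0],0.25],[[0,0,-2.1],[0,0,0],0.25]]' 60
python3 - <<'E'
from h import *
s=telemetry.sense();p,R=pose();print(R.inv().apply(s["ft_force"]),s["wrist_torque"],s["finger_gap"],p)
E
```

```text
time: 4.7
tool_pos: [579.8, -154.6, 160.4]
tcp_rot: [-180.0, -30.0, -7.1]
ft_force: [2.9, 0.2, -3.2]
finger_gap: 31.2
[ 0.88791187 -0.58127651  4.15566816] [-0.03050999 -0.02934806  0.0337844 ] 31.23079499413766 [ 579.77151984 -154.56737885  160.44080605]
```

```bash
python3 -m inch '[[[0,0,-0.4],[0,0,0],0.25],[[0,0,-0.8],[0,0,0],0.25],[[0,0,-1.2],[0,0,0],0.25],[[0,0,-1.6],[0,0,0],0.25],[[0,0,-2.0],[0,0,0],0.25],[[0,0,-2.4],[0,0,0],0.25]]' 60
python3 - <<'E'
from h import *
s=telemetry.sense();p,R=pose();print(R.inv().apply(s["ft_force"]),s["wrist_torque"],s["finger_gap"],p)
cv2.imwrite("pics/w4.png",viewer.snapshot("wrist")[:,:,::-1])
s=cv2.resize(viewer.snapshot("scene")[140:250,120:260],None,fx=5,fy=5,interpolation=cv2.INTER_CUBIC);cv2.imwrite("pics/s4.png",s[:,:,::-1])
E
```

```text
time: 5.3
tool_pos: [567.9, -153.1, 181.4]
tcp_rot: [-180.0, -30.0, -7.1]
ft_force: [2.2, -0.6, -3.8]
finger_gap: 31.7
[0.04419706 0.33184168 4.45923919] [0.00835036 0.20197088 0.05734845] 31.72070878223049 [ 567.88939656 -153.10609116  181.39628011]
```

View pics/s4.png

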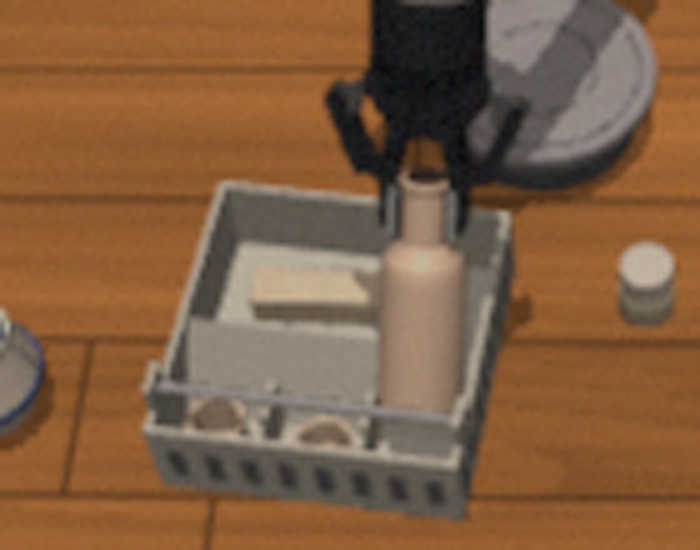

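View pics/w4.png

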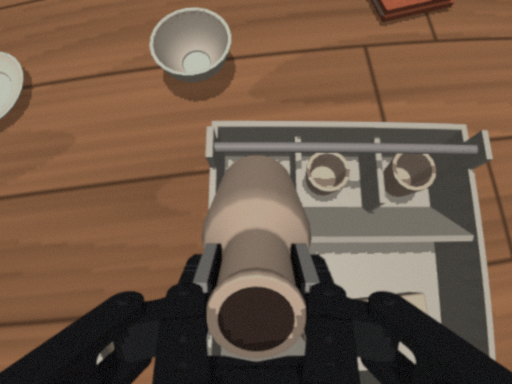

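The vase has come up with the gripper, with the mouth still at (257,318) relative to the jaws. The foot is now just under the bar. Keep drawing along the axis until well clear.

```bash
python3 -m inch '[[[0,0,-0.5],[0,0,0],0.25],[[0,0,-1],[0,0,0],0.25],[[0,0,-1.5],[0,0,0],0.25],[[0,0,-2],[0,0,0],0.25],[[0,0,-2.6],[0,0,0],0.25],[[0,0,-3.5],[0,0,0],0.25],[[0,0,-4.7],[0,0,0],0.25],[[0,0,-6],[0,0,0],0.25],[[0,0,-7.5],[0,0,0],0.25],[[0,0,-9],[0,0,0],0.25],[[0,0,-10.5],[0,0,0],0.25],[[0,0,-12],[0,0,0],0.25],[[0,0,-12],[0,0,0],0.25],[[0,0,-12],[0,0,0],0.25]]' 60
python3 - <<'E'
from h import *
s=telemetry.sense();p,R=pose();print(s["wrist_torque"])
# hover over wheel, upright, yaw radial
a,R=Rv(18,0); plan(np.array([536.5,218,275]),R)
cv2.imwrite("pics/w5.png",viewer.snapshot("wrist")[:,:,::-1])
E
```

```text
time: 6.8
tool_pos: [508.6, -145.9, 285.9]
tcp_rot: [180.0, -30.1, -7.1]
ft_force: [-0.9, -0.2, -3.1]
finger_gap: 31.4
[ 0.02277851  0.49707116 -0.01119452]
shift cm [ -2.07  -36.455   0.04 ] rot [ 0.1159 -0.517  -0.4287] deg 39.1
```

View pics/w5.png

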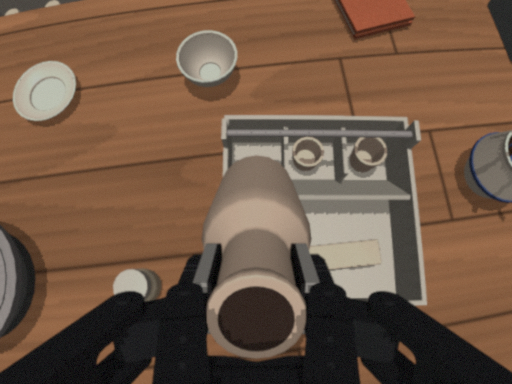

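Fully clear: the crate is empty under the vase, and the vase has not turned in the jaws. Now turn it upright while carrying it over the pigment jar to the wheel.

```bash
python3 -m inch '[[[-0.1,-1,0],[0.003,-0.015,-0.012],0.25],[[-0.2,-3,0],[0.01,-0.043,-0.035],0.25],[[-0.3,-5.5,0],[0.017,-0.078,-0.065],0.25],[[-0.45,-8.5,0],[0.027,-0.12,-0.1],0.25],[[-0.65,-11.5,0],[0.037,-0.163,-0.135],0.25],[[-0.8,-14.5,0],[0.046,-0.205,-0.17],0.25],[[-1,-17.5,0],[0.056,-0.248,-0.206],0.25],[[-1.15,-20.5,0],[0.065,-0.29,-0.241],0.25],[[-1.3,-23.5,0],[0.075,-0.333,-0.276],0.25],[[-1.5,-26.5,0],[0.084,-0.376,-0.312],0.25],[[-1.7,-29.5,0],[0.094,-0.418,-0.347],0.25],[[-1.85,-32,0],[0.102,-0.454,-0.376],0.25],[[-1.95,-34,0],[0.108,-0.482,-0.4],0.25],[[-2.03,-35.5,0],[0.113,-0.503,-0.417],0.25],[[-2.07,-36.2,0],[0.115,-0.513,-0.426],0.25],[[-2.07,-36.46,0],[0.1159,-0.517,-0.4287],0.25],[[-2.07,-36.46,0],[0.1159,-0.517,-0.4287],0.25],[[-2.07,-36.46,0],[0.1159,-0.517,-0.4287],0.25]]' 60
python3 - <<'E'
from h import *
s=telemetry.sense();p,R=pose();print(s["wrist_torque"],s["ft_force"])
a,R=Rv(18,0); plan(np.array([536.5,218,275]),R)
for n in ["wrist","scene","top"]: cv2.imwrite(f"pics/{n}6.png",viewer.snapshot(n)[:,:,::-1])
s=cv2.imread("pics/scene6.png");t=cv2.imread("pics/top6.png")
cv2.imwrite("pics/s6c.png",cv2.resize(s[100:260,220:420],None,fx=3.7,fy=3.7,interpolation=cv2.INTER_CUBIC))
cv2.imwrite("pics/t6c.png",cv2.resize(t[130:260,120:260],None,fx=4.5,fy=4.5,interpolation=cv2.INTER_CUBIC))
E
```

```text
time: 8.65
tool_pos: [536.1, 217.8, 274.8]
tcp_rot: [-180.0, 0.1, 18.0]
ft_force: [0.5, -0.0, -3.0]
finger_gap: 31.1
[ 0.00694784  0.04311797 -0.05145355] [ 5.17677796e-01 -2.62988466e-03 -2.95421215e+00]
shift cm [ 0.045 -0.011 -0.023] rot [-0.0009  0.0009 -0.0004] deg 0.1
```

View pics/wrist6.png

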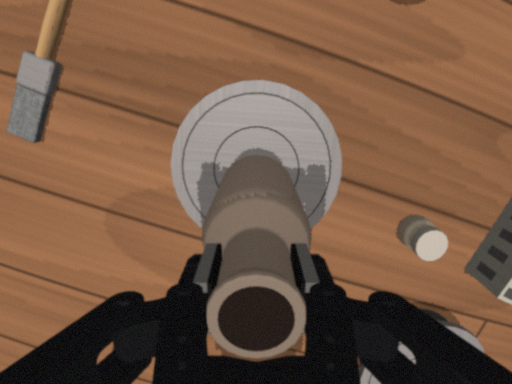

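View pics/s6c.png

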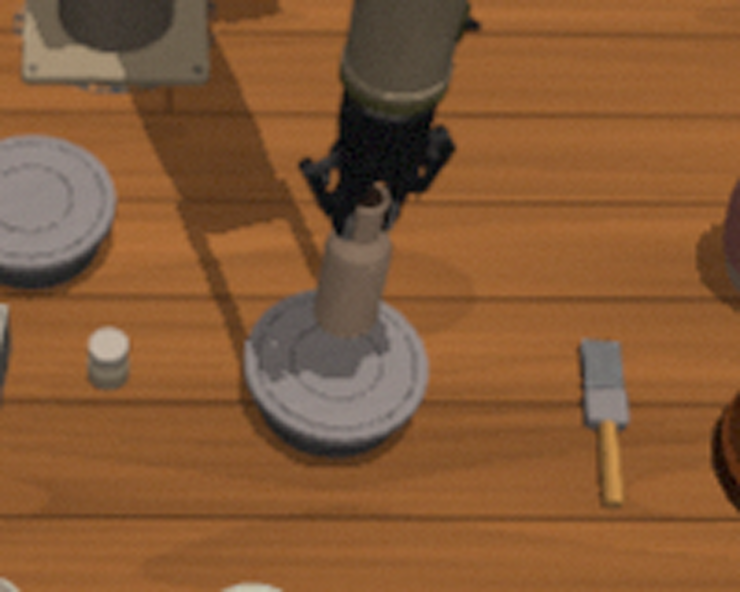

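View pics/t6c.png

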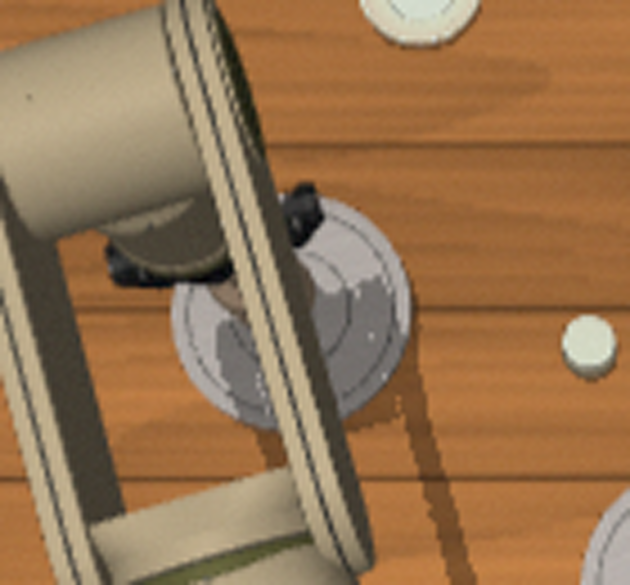

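```bash
python3 - <<'E'
from h import *
p,R=pose()
M=np.array(viewer.camera_model("wrist")["mount"]); B=np.eye(4);B[:3,:3]=R.as_matrix();B[:3,3]=p; T=B@M
w=cv2.imread("pics/wrist6.png"); h=cv2.cvtColor(w,cv2.COLOR_BGR2HSV); m=((h[:,:,1]<50)&(h[:,:,2]>60)).astype(np.uint8); m=cv2.morphologyEx(m,cv2.MORPH_CLOSE,np.ones((3,3)))
_,l,st,_=cv2.connectedComponentsWithStats(m);k=l[110,257];print(st[k])
c=max(cv2.findContours((l==k).astype(np.uint8),0,cv2.CHAIN_APPROX_NONE)[0],key=len).reshape(-1,2)
c=c[c[:,1]<158].astype(float); P=onz("wrist",c,60,T)
q=np.linalg.lstsq(np.c_[2*P[:,:2],np.ones(len(P))],(P[:,:2]**2).sum(1),rcond=None)[0]; print(q[:2],np.sqrt(q[2]+q[:2]@q[:2]))
E
```

```text
[  171    80   171   148 15480]
[560.40389408 225.25681288] 69.84851609148122
```

```bash
python3 -m inch '[[[0,0,0.4],[0,0,0],0.25],[[0,0,1.2],[0,0,0],0.25],[[0,0,2.3],[0,0,0],0.25],[[0,0,3.4],[0,0,0],0.25],[[0,0,4.5],[0,0,0],0.25],[[0,0,5.5],[0,0,0],0.25],[[0,0,6.3],[0,0,0],0.25],[[0,0,6.8],[0,0,0],0.25],[[0,0,7.1],[0,0,0],0.25],[[0,0,7.2],[0,0,0],0.25],[[0,0,7.2],[0,0,0],0.25],[[0,0,7.2],[0,0,0],0.25]]' 60
python3 - <<'E'
from h import *
for n in ["wrist","scene"]: cv2.imwrite(f"pics/{n}7.png",viewer.snapshot(n)[:,:,::-1])
s=cv2.imread("pics/scene7.png")
cv2.imwrite("pics/s7c.png",cv2.resize(s[140:250,250:370],None,fx=5.4,fy=5.4,interpolation=cv2.INTER_CUBIC))
E
```

```text
time: 10.0
tool_pos: [536.3, 218.5, 203.4]
tcp_rot: [-179.9, 0.0, 18.0]
ft_force: [-0.2, -0.3, -3.3]
finger_gap: 31.5
```

View pics/s7c.png

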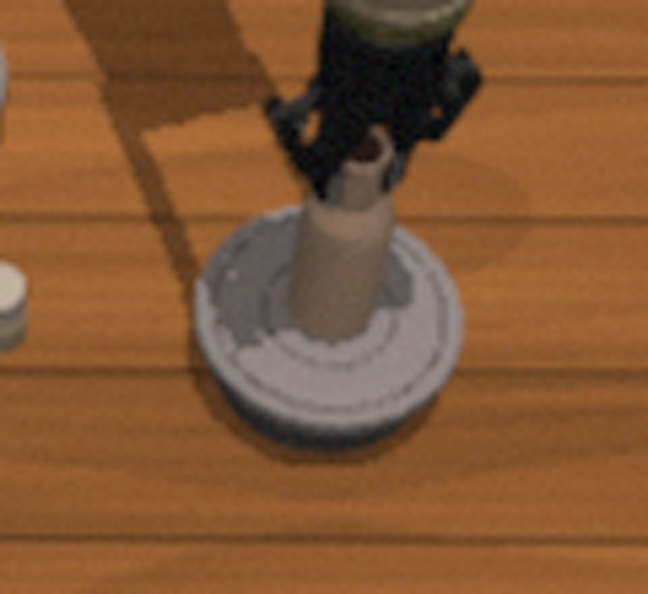

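```bash
python3 - <<'E'
from h import *
M=np.array(viewer.camera_model("wrist")["mount"]); B=np.eye(4);B[:3,:3]=Ro.from_euler("xyz",[180,0.05,18],degrees=True).as_matrix();B[:3,3]=[536.1,217.8,274.8]; T=B@M
P=onz("wrist",[[172,160],[341,160],[257,80],[193,108],[320,108]],60,T)
q=np.linalg.lstsq(np.c_[2*P[:,:2],np.ones(len(P))],(P[:,:2]**2).sum(1),rcond=None)[0]; print(q[:2],np.sqrt(q[2]+q[:2]@q[:2]))
# scene7 foot bottom (nearest edge) and wheel extremes
print(onz("scene",np.array([[330,342],[290,310],[376,320]])/5.4+[250,140]-.4,60+6))
E
```

```text
[537.98540104 217.29467066] 88.3196975206524
[[565.71733259 216.13725281  66.        ]
 [540.24268385 191.35906625  66.        ]
 [548.00080202 248.13055607  66.        ]]
```

Wheel centre from clean rim points is (538,217.3), which agrees with the other views. The 70 mm-radius fit had picked up vase edges, so I discard it. Lowering slowly.

```bash
python3 -m inch '[[[0,0,0.1],[0,0,0],0.25],[[0,0,0.2],[0,0,0],0.25],[[0,0,0.3],[0,0,0],0.25],[[0,0,0.4],[0,0,0],0.25],[[0,0,0.5],[0,0,0],0.25],[[0,0,0.55],[0,0,0],0.25],[[0,0,0.55],[0,0,0],0.25]]' 60
```

```text
time: 10.8
tool_pos: [535.9, 218.3, 197.1]
tcp_rot: [-179.9, 0.1, 18.0]
ft_force: [0.3, 0.3, -3.1]
finger_gap: 31.5
```

```bash
python3 -m inch '[[[0,0,0.05],[0,0,0],0.25],[[0,0,0.1],[0,0,0],0.25],[[0,0,0.15],[0,0,0],0.25],[[0,0,0.15],[0,0,0],0.25]]' 60
```

```text
time: 11.2
tool_pos: [536.2, 218.4, 196.2]
tcp_rot: [-179.9, 0.0, 18.0]
ft_force: [-0.4, 0.4, -0.3]
finger_gap: 31.5
```

```bash
python3 -m inch '[[[0,0,0.03],[0,0,0],0.25],[[0,0,0.05],[0,0,0],0.25],[[0,0,0.05],[0,0,0],0.25]]' 60
```

```text
time: 11.5
tool_pos: [536.4, 218.4, 196.1]
tcp_rot: [-179.9, -0.0, 18.0]
ft_force: [-0.2, -0.8, 5.5]
finger_gap: 31.6
```

Contact confirmed: force went from -3 to +5.5 N. Release gradually.

```bash
python3 -m inch '[[[0,0,0],[0,0,0],0.36],[[0,0,0],[0,0,0],0.38],[[0,0,0],[0,0,0],0.4],[[0,0,0],[0,0,0],0.43],[[0,0,0],[0,0,0],0.46],[[0,0,0],[0,0,0],0.5],[[0,0,0],[0,0,0],0.55],[[0,0,0],[0,0,0],0.6],[[0,0,0],[0,0,0],0.65],[[0,0,0],[0,0,0],0.65]]' 20
python3 - <<'E'
from h import *
for n in ["wrist","scene"]: cv2.imwrite(f"pics/{n}8.png",viewer.snapshot(n)[:,:,::-1])
s=cv2.imread("pics/scene8.png")
cv2.imwrite("pics/s8c.png",cv2.resize(s[140:250,250:370],None,fx=5.4,fy=5.4,interpolation=cv2.INTER_CUBIC))
E
```

```text
time: 12.5
tool_pos: [536.0, 218.4, 195.3]
tcp_rot: [-179.9, 0.1, 18.0]
ft_force: [-1.1, -0.4, 0.2]
finger_gap: 55.7
```

View pics/wrist8.png

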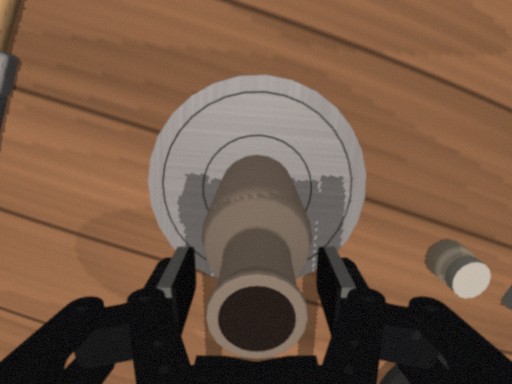

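View pics/s8c.png

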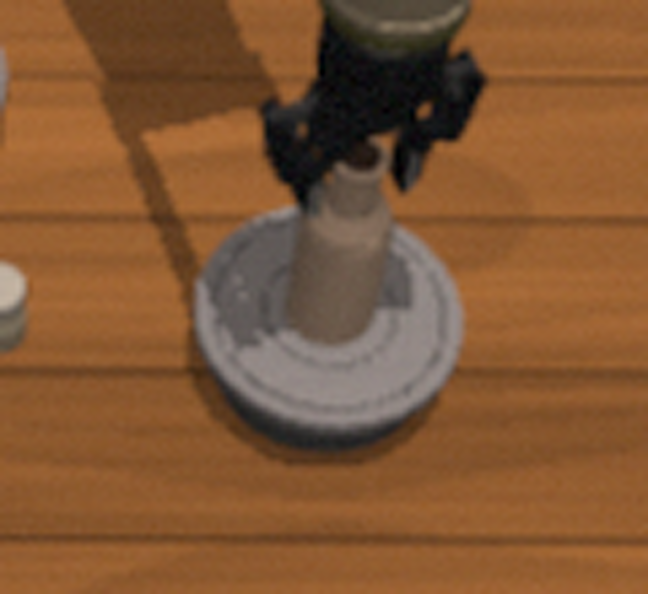

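The jaws are open and free of the neck (gaps at 195–210 and 305–317 px), and the vase stands. Retreat straight up.

```bash
python3 -m inch '[[[0,0,-0.3],[0,0,0],0.9],[[0,0,-1],[0,0,0],1],[[0,0,-2.5],[0,0,0],1],[[0,0,-4.5],[0,0,0],1],[[0,0,-7],[0,0,0],1],[[0,0,-10],[0,0,0],1],[[0,0,-13],[0,0,0],1],[[-4,0,-15],[0,0,0],1],[[-8,0,-15],[0,0,0],1],[[-12,0,-15],[0,0,0],1],[[-15,0,-15],[0,0,0],1],[[-15,0,-15],[0,0,0],1],[[-15,0,-15],[0,0,0],1]]' 20
python3 - <<'E'
from h import *
p,R=pose()
for n in ["wrist","scene","top"]: cv2.imwrite(f"pics/{n}9.png",viewer.snapshot(n)[:,:,::-1])
M=np.array(viewer.camera_model("wrist")["mount"]); B=np.eye(4);B[:3,:3]=R.as_matrix();B[:3,3]=p; np.save("T9.npy",B@M)
s=cv2.imread("pics/scene9.png")
cv2.imwrite("pics/s9c.png",cv2.resize(s[140:250,250:370],None,fx=5.4,fy=5.4,interpolation=cv2.INTER_CUBIC))
E
```

```text
time: 13.9
tool_pos: [393.7, 171.9, 347.3]
tcp_rot: [-179.9, -0.1, 18.0]
ft_force: [-0.5, 0.5, -0.5]
finger_gap: 85.4
```

View pics/wrist9.png

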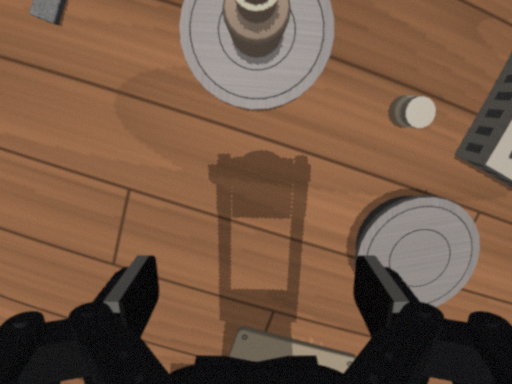

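View pics/s9c.png

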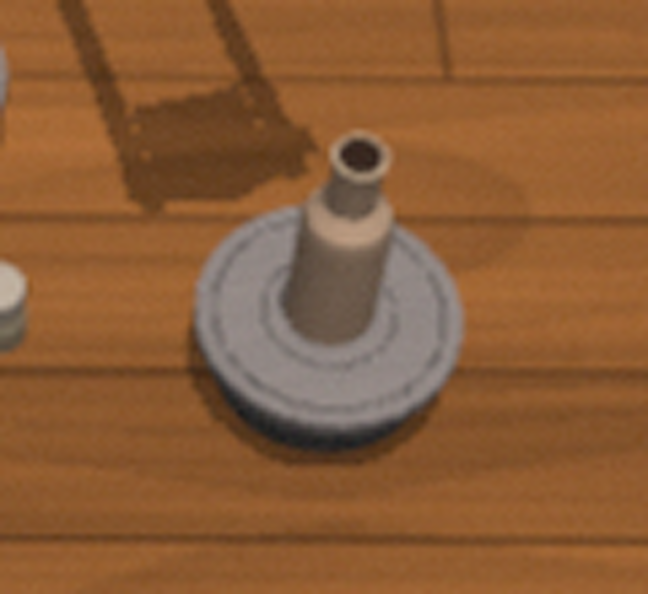

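View pics/scene9.png

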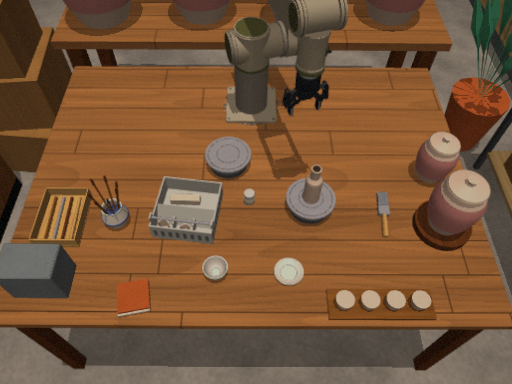

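Vase stands centred on the left wheel at scene (313,190), and everything else looks unmoved. Last numeric check on the mouth centre.

```bash
python3 - <<'E'
from h import *
print("mouth",onz("scene",np.array([[360,156]])/5.4+[250,140]-.4,228))
t=cv2.imread("pics/top9.png"); t0=cv2.imread("pics/top0.png"); s=cv2.imread("pics/scene9.png");s0=cv2.imread("pics/scene0.png")
d=cv2.absdiff(s,s0).max(2)>45; _,l,st,_=cv2.connectedComponentsWithStats(d.astype(np.uint8)); print([x.tolist() for x in st[1:] if x[4]>15])
cv2.imwrite("pics/t9c.png",cv2.resize(t[130:260,120:360],None,fx=3.3,fy=3.3,interpolation=cv2.INTER_CUBIC))
E
```

```text
mouth [[536.64480697 217.83725179 228.        ]]
[[296, 0, 52, 30, 888], [141, 3, 31, 9, 129], [224, 3, 42, 50, 608], [289, 3, 9, 28, 161], [49, 4, 44, 40, 727], [280, 22, 9, 20, 74], [289, 31, 42, 12, 172], [243, 36, 9, 4, 22], [289, 42, 8, 5, 21], [226, 46, 8, 18, 84], [70, 49, 46, 46, 923], [281, 50, 51, 15, 434], [267, 67, 11, 21, 127], [260, 67, 69, 112, 2539], [96, 98, 158, 43, 2208], [228, 123, 30, 14, 271], [310, 166, 12, 14, 120], [302, 179, 20, 25, 275], [199, 189, 14, 21, 75]]
```

View pics/t9c.png

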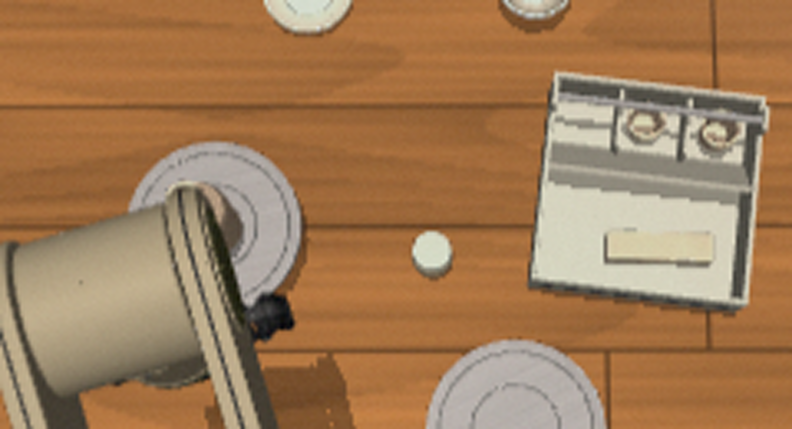

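```bash
python3 - <<'E'
from bench import r
print(r.hand_in())
E
```

```text
the job is handed in; nothing more can be done
None
```

The vase now stands mouth up on the left-hand banding wheel, released, and the job is handed in at about 14 s of the 51 s allowed. I gripped it by the neck and drew it about 170 mm along its own axis out of the left corner cell. Then I turned it upright on the way across and set it down with about 5.5 N of contact before opening the jaws.

**Last checks:**
- **Position:** the mouth centre was at (536.6, 217.8) mm, against a wheel centre of about (537, 218) mm. That is within a few mm and agrees with the vase standing upright.
- **Bystanders:** comparing the scene picture before and after showed changes only at the arm and its shadow, the vase, and its old cell.
- **Forces:** the readings I took at the wrist, between moves, stayed below about 8 N.
- **Disagreements:** one wrist-camera fit of the wheel came out wrong (radius 70 mm, centre 24 mm off) because it had picked up vase edges. I discarded it and re-measured from rim points at (538, 217), which matched the two fixed cameras. In the final top view the arm partly hid the vase, so its last position comes from the scene camera only.

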